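Nest the dressing pots, sort out the odd ones, lid the column

TASK

Close down the dressing station: nest all the stepped steel pots into one upright column in the middle of the small wooden board, and stand the odd pots that will not nest (square or straight-sided) upright in the wicker tray for washing up. When all the pots are put away, finish by setting the steel lid on the top pot of the column, so that it sits seated and level. Leave the salt shaker, the bread roll and the butter dish where they are.

Things in the scene. Friction and masses are not known exactly. Their poses are not given: they have to be found in the camera images.
- stepped1_mid (a point): stepped dressing pot, plain steel, round, open top, 70 mm high; point on its axis half-way up, z up. Foot 47 mm across (53 at its top), 32 mm high; then a square shoulder and a straight upper body 66 mm across, 38 mm high. Wall 3 mm, mouth 59 mm across, inside 35 mm deep. The foot drops into another's mouth till the shoulder sits on its rim, 38 mm higher. About 140 g. None if absent.
- stepped2_mid (a point): stepped dressing pot, plain steel, round, open top, 70 mm high; point on its axis half-way up, z up. Foot 47 mm across (53 at its top), 32 mm high; then a square shoulder and a straight upper body 66 mm across, 38 mm high. Nested, it stands 38 mm higher than the one below. 3 to 5 of the five pots are there; None if absent.
- stepped3_mid (a point): stepped dressing pot, plain steel, round, open top, 70 mm high; point on its axis half-way up, z up. Foot 47 mm across (53 at its top), 32 mm high; then a square shoulder and a straight upper body 66 mm across, 38 mm high. Nested, it stands 38 mm higher than the one below. 3 to 5 of the five pots are there; None if absent.
- stepped4_mid (a point): stepped dressing pot, plain steel, round, open top, 70 mm high; point on its axis half-way up, z up. Foot 47 mm across (53 at its top), 32 mm high; then a square shoulder and a straight upper body 66 mm across, 38 mm high. Nested, it stands 38 mm higher than the one below. 3 to 5 of the five pots are there; None if absent.
- stepped5_mid (a point): stepped dressing pot, plain steel, round, open top, 70 mm high; point on its axis half-way up, z up. Foot 47 mm across (53 at its top), 32 mm high; then a square shoulder and a straight upper body 66 mm across, 38 mm high. Nested, it stands 38 mm higher than the one below. 3 to 5 of the five pots are there; None if absent.
- square1_mid (a point): odd pot: square, straight-sided, open top, plain steel, 60 x 60 mm, wall 4 mm, 72 mm high; point at its centre half-way up, x and y square to its sides, z up. Nests with nothing. About 150 g. 2 or 3 of the three odd pots are there; None if absent.
- square2_mid (a point): odd pot: square, straight-sided, open top, plain steel, 60 x 60 mm, wall 4 mm, 72 mm high; point at its centre half-way up, x and y square to its sides, z up. Nests with nothing. About 150 g. 2 or 3 of the three odd pots are there; None if absent. If there, it starts on the wooden board.
- straight_mid (a point): odd pot: round, straight-sided with no step, open top, plain steel, 62 mm across all the way, wall 3.5 mm, 78 mm high; point on its axis half-way up, z up. Nests with nothing. About 150 g. None if absent.
- lid_knob (a point): steel lid: disc 70 mm across, 5 mm thick; under it a plug 52 mm across, 5 mm deep; on it a knob 21 mm across, 27 mm high. Point on the axis in the knob, 11 mm below its top, 26 mm above the plug's underside, z up. Starts on the counter, knob up. Seated, the disc lies on the pot's rim, the plug in its mouth, this point 56 mm above the pot's middle. About 90 g.
- board: small wooden serving board, fixed, 150 x 150 x 18 mm, with a short grip tab on its -x side; origin at the centre of its underside, z up. The column is to stand on it. Board and tray may change sides from start to start.
- tray: square wicker wash-up tray, fixed, 200 x 200 mm outside, walls 6 mm thick and 40 mm high, 188 mm square inside, floor 6 mm above the counter; origin at the centre of its underside, x and y along its sides, z up. Empty at the start.
- shaker: glass salt shaker with a steel top, 50 mm across, 74 mm high; origin at the centre of its underside. To be left alone.
- roll: bread roll, 80 mm across, 48 mm high; origin at the centre of its underside. To be left alone.
- butter_dish: white one-portion butter dish with its cover, 70 x 52 mm, 52 mm high; origin at the centre of its underside, x along its length. To be left alone.

How it is judged:
By the outcome, as a careful person would: the job done as asked, in the order asked, and still so for the second after the job is handed in, with the robot touching nothing.
Of stepped1, stepped2, stepped3, stepped4, stepped5 only 3 to 5 are there at a start; the rules pass over those that are not, and their reading is None.
Of square1, square2, straight only 2 to 3 are there at a start; the rules pass over those that are not, and their reading is None.
At some moment in a run one of square1, straight, lid may be knocked a few centimetres aside while the robot is not near it.
It also fails if it takes over 210 s, if anything falls off the work surface, if the arm or the gripper's body presses on something with over 40 N, if the wrist force passes 120 N, or if a joint passes its speed limit or range.

ROBOT

A 7-joint arm with a two-finger parallel gripper is mounted at the origin on the work surface. World frame = base frame: x ahead of the robot, y to its left, z up, the work surface at z = 0. Lengths are in m, angles in rad, forces in N, time in s.
With the tool pointing down it reaches from about 0.425 to 0.95 m from the base axis. Payload 4.7 kg.
Tool frame: the origin (TCP) lies on the centre line of the jaws, within the pads' length; the fingertips stand robot.nose_length ahead of it and the grasp point (between the pads) lies 8 mm behind it (robot.nose_length is the distance from the TCP to the fingertips, in m); z points along the fingers, y is the line along which they close (so a half turn about z gives the same grasp; the last joint's range is limited). The gripper opens to 85 mm and grips with 20 to 120 N. Pads are 22 mm wide; open, the fingers measure 114 mm over their backs; the gripper's body (76 mm by 85 mm) begins 54 mm behind the grasp point. The pads swing forward as they close: fully open they stand 13 mm farther back than shut.
Start: joints at [1.211, 0.469, -0.049, 1.532, 0.024, 1.141, -0.082], TCP at [0.219, -0.638, 0.242] pointing down, gripper open.
Joint ranges: [-2.59, 2.59], [-0.33, 1.99], [-1.39, 1.29], [0.1, 2.45], [-1.04, 4.18], [0.21, 1.99], [-2.66, 2.66]. Speed limits (rad/s): [2.57, 2.57, 3.14, 3.14, 3.14, 3.14, 3.14].

INTERFACE

Orientations are given as [roll, pitch, yaw] about the fixed x, y, z axes, in that order (R = Rz(yaw) Ry(pitch) Rx(roll)).
In Python, from plant import robot gives the robot as it stands. Calls block until the motion is done:
- robot.goto(position, orientation): joint-space move of the TCP to a pose.
- robot.move_straight(position, vel=0.15, attitude=None, contact_N=None): straight line of the TCP; attitude=None keeps the orientation; vel is the mean speed in m/s. With contact_N (N) it stops when the force on the tool has changed by that much, and returns True; else False.
- robot.move_joints(angles): joint-space move.
- robot.grip(opening, strength=None): opening from 0.0 (shut) to 1.0 (fully open); strength is the grip in N (None keeps the last); returns when the fingers have stopped.
- robot.sleep(seconds).
- robot.inverse_kinematics(position, orientation): joint angles nearest the present ones, or None.
- robot.sense(): the state.
- robot.grab_frame(name): name is "side" or "top"; returns a dict with "image" (480x640x3 uint8, red, green, blue), "range_z" (480x640 float32, m along the optical axis (not along the pixel's ray), 0 where there is no reading), "fx", "fy", "cx", "cy" (pixels), "dist_coeffs" ([k1, k2, p1, p2, k3] as OpenCV has them; the pictures are not rectified), "R" (3x3) and "t" (3): a world point X has camera coordinates R X + t. Camera axes: x right, y down, z forward; pixel columns grow to the right and rows downward; lengths in m; the calibration is good to about 2 mm. A picture is of the moment at which its call begins.
A pose or a line that the arm cannot do raises robot.IKError and nothing moves.
- robot.close_job(): hands the job in; it is judged then, once.
The state is a dict: "t": time; "joint_pos": joint angles; "joint_velocities": joint speeds; "effort": joint torques, N m; "tcp_pos": TCP position; "tcp_rot": TCP orientation; "wrist_force": force on the tool from outside, world axes, zero at the start; "torque": the same for the moment, N m; "opening": opening from 0.0 (shut) to 1.0 (fully open); "gripper_force": force on a finger pad.
Only numpy, scipy, OpenCV 4.12 (cv2) and the standard library are available. Lean on these libraries where they do the work, as an engineer would, in place of code of your own. Each camera call takes 0.05 s, during which the arm holds its last target. There are 200 camera calls.

## Working session

There is one attempt and no reset: what is moved stays moved. The work goes in short steps, each a Python script; the robot and the scene stay as the last script left them, time stands still between calls to the robot, and variables do not carry over. Pictures are saved under pics/ and viewed, at most 14 in all, crops included, and the job is handed in when it is done.

```bash
ls; mkdir -p pics
python3 - <<'E'
from plant import robot
import cv2,numpy as np
print(robot.nose_length)
s=robot.sense();print({k:np.round(v,3) for k,v in s.items()})
for n in("top","side"):
    f=robot.grab_frame(n);np.savez(f"pics/{n}0.npz",**f)
    cv2.imwrite(f"pics/{n}0.png",f["image"][:,:,::-1])
    print(n,f["fx"],f["fy"],f["cx"],f["cy"],f["dist_coeffs"],np.round(f["R"],3).tolist(),np.round(f["t"],3), (f["range_z"]>0).mean())
E
```

```text
pics
0.011
{'t': np.float64(0.0), 'joint_pos': array([ 1.211,  0.469, -0.049,  1.534,  0.024,  1.141, -0.082]), 'joint_velocities': array([-0.   ,  0.001, -0.001,  0.   , -0.001, -0.   ,  0.002]), 'effort': array([ 0.0000e+00, -5.1031e+01, -4.7000e-02, -2.3771e+01,  1.1000e-02,
        8.0000e-03,  0.0000e+00]), 'tcp_pos': array([ 0.219, -0.638,  0.241]), 'tcp_rot': array([-3.14 ,  0.   ,  0.331]), 'wrist_force': array([ 0.744, -0.423,  0.625]), 'torque': array([-0.022,  0.004, -0.074]), 'gripper_force': np.float64(0.0), 'opening': np.float64(0.998)}
top 504.2292564769181 504.2292564769181 323.83475165065863 236.59577173844247 [0.04547505 0.         0.         0.         0.        ] [[-0.044, -0.999, 0.005], [-0.978, 0.042, -0.205], [0.205, -0.014, -0.979]] [0.017 0.556 1.134] 0.9958430989583333
side 585.416486037809 585.416486037809 310.485493627999 242.05499298064709 [-0.00605602  0.          0.          0.          0.        ] [[-0.801, -0.598, -0.009], [-0.366, 0.503, -0.783], [0.473, -0.624, -0.622]] [0.477 0.242 0.816] 0.9961848958333334
```

View pics/top0.png

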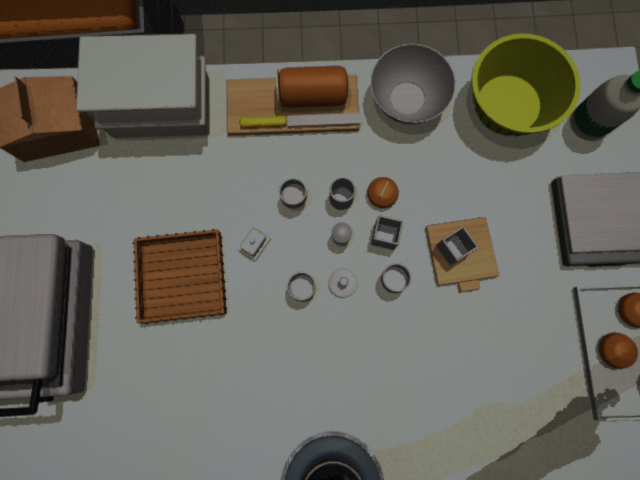

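View pics/side0.png

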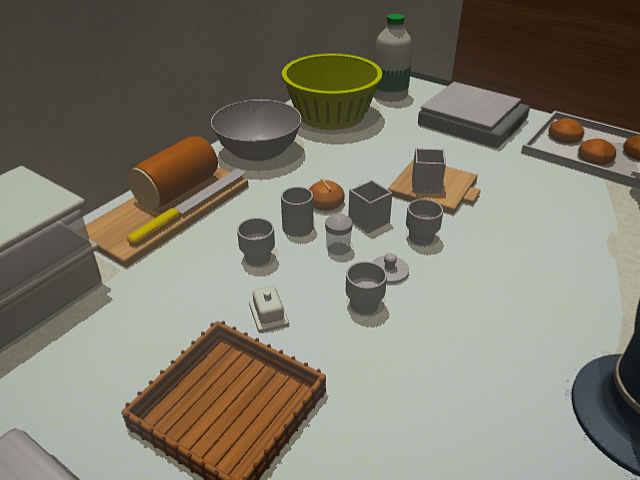

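The top view shows:
- Three stepped pots at (293,193), (302,287) and (395,279).
- The straight pot at (342,193).
- Two square pots, at (387,232) and on the board at (460,246).
- The lid at (343,283), tray at (180,277) and board at (462,252).
- Things to leave alone: shaker (342,233), roll (383,192), butter dish (254,243).

The side view agrees.

```bash
cat > h.py <<'E'
import numpy as np, cv2
def cloud(f):
    "world point of every pixel, from the calibrated ray and the range"
    h,w=f["range_z"].shape
    K=np.array([[f["fx"],0,f["cx"]],[0,f["fy"],f["cy"]],[0,0,1.]])
    uv=np.stack(np.meshgrid(np.arange(w),np.arange(h)),-1).reshape(-1,1,2).astype(float)
    n=cv2.undistortPoints(uv,K,np.asarray(f["dist_coeffs"],float)).reshape(-1,2)
    z=np.asarray(f["range_z"],float).reshape(-1,1)
    P=(np.hstack([n,np.ones_like(z)])*z-np.asarray(f["t"]))@np.asarray(f["R"])
    P[z[:,0]<=0]=np.nan
    return P.reshape(h,w,3)
def things(f,zmin=.026,roi=(.35,1.0,-.45,.5)):
    "raised blobs: (x,y of rim rect centre, ztop, rect sides, angle, circle diameter, label pixels)"
    P=cloud(f);x,y,z=np.moveaxis(P,-1,0)
    m=(z>zmin)&(z<.3)&(x>roi[0])&(x<roi[1])&(y>roi[2])&(y<roi[3])
    n,L,S,C=cv2.connectedComponentsWithStats(m.astype(np.uint8),connectivity=4)
    out=[]
    for i in range(1,n):
        if S[i,4]<25: continue
        p=P[L==i];zt=np.percentile(p[:,2],97)
        q=p[np.abs(p[:,2]-zt)<.007][:,:2].astype(np.float32)
        if len(q)<6: continue
        (cx,cy),wh,a=cv2.minAreaRect(q);_,r=cv2.minEnclosingCircle(q)
        out.append(dict(x=cx,y=cy,z=zt,w=wh[0],l=wh[1],a=a,d=2*r,px=C[i],n=len(q)))
    return out
def show(o):
    for t in o: print("xy %.4f %.4f z %.4f rect %.3f %.3f a %.1f d %.3f px %d,%d n %d"%(t["x"],t["y"],t["z"],t["w"],t["l"],t["a"],t["d"],*t["px"],t["n"]))
E
python3 - <<'E'
from h import *
for n in("top","side"):
    f=np.load(f"pics/{n}0.npz");print(n);show(things(f))
    P=cloud(f);z=P[...,2];c=np.abs(P[...,0]-.6)<.02;print("counter z",np.nanmedian(z[c&(abs(z)<.015)]),np.nanstd(z[c&(abs(z)<.015)]))
    hsv=cv2.cvtColor(f["image"],cv2.COLOR_RGB2HSV)
    m=(hsv[...,1]>70)&(z>.012)&(z<.025)&(P[...,0]>.4)&(P[...,0]<.8)&(P[...,1]<-.1)&(P[...,1]>-.5)
    m=cv2.morphologyEx(m.astype(np.uint8),cv2.MORPH_OPEN,np.ones((9,9)))>0   # drops the tab
    q=P[m];print("board",cv2.minAreaRect(q[:,:2].astype(np.float32)),np.median(q[:,2]))
    m=(hsv[...,1]>70)&(z>.033)&(z<.05)&(P[...,0]>.4)&(P[...,0]<.9)&(P[...,1]>.2)&(P[...,1]<.5)
    q=P[m];print("tray",cv2.minAreaRect(q[:,:2].astype(np.float32)),np.median(q[:,2]))
E
```

```text
top
xy 0.9182 0.3832 z 0.1816 rect 0.164 0.234 a 0.0 d 0.280 px 149,87 n 6739
xy 0.8902 -0.4097 z 0.1205 rect 0.217 0.073 a 2.2 d 0.217 px 485,88 n 565
xy 0.9113 -0.2419 z 0.0855 rect 0.177 0.206 a 0.0 d 0.210 px 418,85 n 338
xy 0.9357 0.0086 z 0.1130 rect 0.167 0.058 a 89.8 d 0.168 px 311,86 n 975
xy 0.8646 0.0396 z 0.0402 rect 0.028 0.303 a 0.1 d 0.303 px 301,120 n 476
xy 0.6660 -0.0540 z 0.0795 rect 0.060 0.059 a 54.8 d 0.063 px 341,191 n 125
xy 0.6712 -0.1577 z 0.0482 rect 0.052 0.046 a 81.4 d 0.053 px 382,190 n 232
xy 0.6680 0.0638 z 0.0709 rect 0.065 0.065 a 21.8 d 0.067 px 292,192 n 133
xy 0.5644 -0.1566 z 0.0747 rect 0.060 0.061 a 74.5 d 0.082 px 387,231 n 159
xy 0.5654 -0.0490 z 0.0751 rect 0.037 0.035 a 17.1 d 0.041 px 340,232 n 161
xy 0.5224 -0.3176 z 0.0918 rect 0.060 0.062 a 30.6 d 0.082 px 457,244 n 189
xy 0.4830 0.3405 z 0.0408 rect 0.205 0.205 a 3.9 d 0.281 px 176,276 n 1048
xy 0.5558 0.1659 z 0.0502 rect 0.019 0.044 a 31.3 d 0.046 px 252,241 n 29
xy 0.4521 -0.1680 z 0.0716 rect 0.064 0.064 a 42.1 d 0.066 px 395,277 n 139
xy 0.4420 0.0511 z 0.0709 rect 0.064 0.065 a 4
[... 1101 characters left out ...]
n 220
xy 0.6679 0.0670 z 0.0703 rect 0.065 0.067 a 51.1 d 0.070 px 255,236 n 304
xy 0.4523 -0.0449 z 0.0383 rect 0.021 0.020 a 35.3 d 0.023 px 390,258 n 87
xy 0.4413 0.0546 z 0.0702 rect 0.065 0.068 a 41.8 d 0.071 px 365,283 n 373
xy 0.5560 0.1684 z 0.0508 rect 0.010 0.013 a 36.0 d 0.013 px 267,302 n 51
xy 0.4844 0.3427 z 0.0404 rect 0.207 0.206 a 4.1 d 0.281 px 222,401 n 3198
counter z 0.00033477778862000786 0.0028646037431265445
board ((0.5165510773658752, -0.3349992334842682), (0.15029311180114746, 0.15265588462352753), 6.882959365844727) 0.017237863578648357
tray ((0.49026474356651306, 0.34289130568504333), (0.19276845455169678, 0.2068469524383545), 3.811338186264038) 0.03741375273356566
```

Both views agree to about 3 mm in position, and the heights match the given sizes. I'll move square2 off the board and into the tray first.

```bash
cat > act.py <<'E'
from plant import robot
from h import *
TRAY=np.array([.4838,.3416]);TA=np.radians(4.0)
c,s=np.cos(TA),np.sin(TA);slot=lambda u,v:TRAY+np.array([c*u-s*v,s*u+c*v])
T=lambda:robot.sense()["t"]
def yaw_for(p,th):
    "tool yaw (of the two equal ones) closing along direction th, least wrist turn"
    best=None
    for y in (th+np.pi/2,th-np.pi/2):
        y=(y+np.pi)%(2*np.pi)-np.pi
        q=robot.inverse_kinematics(list(p),[np.pi,0,y])
        if q is not None and (best is None or abs(q[6])<best[0]): best=(abs(q[6]),y)
    if best is None: raise RuntimeError(f"no ik {p}")
    return best[1]
def look(xy,z,side=True,r=.06):
    "blob nearest xy whose top is near z, mean over the views that see it"
    got=[]
    for n in("top","side"):
        o=[t for t in things(robot.grab_frame(n)) if abs(t["z"]-z)<.008 and np.hypot(t["x"]-xy[0],t["y"]-xy[1])<r and t["d"]<.1]
        if o:
            t=min(o,key=lambda t:np.hypot(t["x"]-xy[0],t["y"]-xy[1]));got.append(t);print(n,end=" ");show([t])
    return got
def pick(xy,zt,th,zup,force=40,open_=1.0):
    "grasp at TCP height zt closing along th, lift to zup"
    y=yaw_for((*xy,zt),th);o=[np.pi,0,y]
    robot.goto([*xy,zt+.075],o);robot.grip(open_)
    hit=robot.move_straight([*xy,zt],vel=.2,contact_N=12)
    robot.grip(0.0,force);g=robot.sense()
    print("pick hit",hit,"z",round(g["tcp_pos"][2],4),"open mm",round(85*g["opening"],1),"F",round(float(g["gripper_force"]),1),"t",round(g["t"],1))
    robot.move_straight([*xy,zup],vel=.25)
def place(xy,zt,th,zup,rel=.93,above=.05,low=.006):
    "carry over, go down until contact, let go, lift"
    y=yaw_for((*xy,zt),th);o=[np.pi,0,y]
    robot.goto([*xy,max(zup,zt+above)],o)
    robot.move_straight([*xy,zt+.02],vel=.2)
    hit=robot.move_straight([*xy,zt-low],vel=.04,contact_N=6)
    g=robot.sense();print("place hit",hit,"z",round(g["tcp_pos"][2],4),"want",round(zt,4),"open mm",round(85*g["opening"],1))
    robot.grip(rel);robot.move_straight([*xy,max(zup,zt+above)],vel=.25)
    print("t",round(T(),1))
E
python3 - <<'E'
from act import *
g=look((.522,-.3155),.09)
x=np.mean([t["x"] for t in g]);y=np.mean([t["y"] for t in g])
pick((x,y),.018+.046,np.radians(30.5),.22)
place(slot(.048,-.05),.006+.046,TA,.18)
fs=[robot.grab_frame(n) for n in("top","side")]
for n,f in zip(("top","side"),fs):
    show([t for t in things(f) if t["d"]<.1])
    P=cloud(f);z=P[...,2];hsv=cv2.cvtColor(f["image"],cv2.COLOR_RGB2HSV)
    m=(hsv[...,1]>70)&(z>.010)&(z<.026)&(P[...,0]>.4)&(P[...,0]<.7)&(P[...,1]<-.2)&(P[...,1]>-.5)
    m=cv2.morphologyEx(m.astype(np.uint8),cv2.MORPH_OPEN,np.ones((21,21)))>0
    q=P[m];print("board",cv2.minAreaRect(q[:,:2].astype(np.float32)),np.median(q[:,2]))
im=np.hstack([cv2.resize(f["image"],(400,300)) for f in fs]);cv2.imwrite("pics/a1.png",im[:,:,::-1])
E
```

```text
top xy 0.5224 -0.3175 z 0.0913 rect 0.060 0.061 a 30.9 d 0.082 px 457,244 n 190
side xy 0.5215 -0.3137 z 0.0897 rect 0.061 0.065 a 32.2 d 0.083 px 428,169 n 266
pick hit False z 0.0659 open mm 58.9 F 44.3 t 3.0
place hit True z 0.0536 want 0.052 open mm 59.4
t 8.1
xy 0.6664 -0.0533 z 0.0806 rect 0.060 0.060 a 25.7 d 0.063 px 341,191 n 114
xy 0.6717 -0.1557 z 0.0483 rect 0.050 0.052 a 64.3 d 0.055 px 382,191 n 248
xy 0.6692 0.0641 z 0.0707 rect 0.062 0.065 a 87.4 d 0.067 px 292,192 n 136
xy 0.5986 0.2857 z 0.2839 rect 0.009 0.003 a 43.1 d 0.009 px 175,200 n 9
xy 0.5648 -0.1568 z 0.0740 rect 0.060 0.061 a 74.8 d 0.083 px 387,230 n 165
xy 0.5648 -0.0464 z 0.0745 rect 0.040 0.036 a 87.2 d 0.044 px 340,232 n 193
xy 0.5492 0.1640 z 0.0502 rect 0.022 0.035 a 57.6 d 0.038 px 252,240 n 29
xy 0.4521 -0.1680 z 0.0715 rect 0.064 0.064 a 43.1 d 0.067 px 395,277 n 137
xy 0.4521 0.0399 z 0.0709 rect 0.064 0.034 a 42.5 d 0.065 px 304,282 n 69
xy 0.4522 -0.0477 z 0.0410 rect 0.019 0.019 a 86.2 d 0.021 px 342,281 n 51
board ((0.49544626474380493, -0.35425975918769836), (0.12775538861751556, 0.10975895
[... 161 characters left out ...]
059 0.064 a 37.1 d 0.065 px 306,201 n 266
xy 0.5641 -0.1546 z 0.0720 rect 0.064 0.064 a 75.0 d 0.084 px 369,200 n 316
xy 0.4515 -0.1663 z 0.0701 rect 0.064 0.070 a 1.1 d 0.071 px 423,217 n 288
xy 0.5621 -0.0417 z 0.0732 rect 0.040 0.034 a 37.7 d 0.042 px 338,229 n 215
xy 0.4515 -0.0456 z 0.0381 rect 0.020 0.024 a 9.3 d 0.025 px 390,258 n 92
xy 0.4415 0.0542 z 0.0702 rect 0.065 0.068 a 32.2 d 0.070 px 365,282 n 386
xy 0.5498 0.1754 z 0.0505 rect 0.010 0.032 a 41.0 d 0.033 px 267,302 n 52
xy 0.5346 0.2970 z 0.0775 rect 0.063 0.063 a 3.5 d 0.085 px 222,386 n 661
board ((0.5005032420158386, -0.35005393624305725), (0.11865951120853424, 0.14414167404174805), 28.68577003479004) 0.017187680006607444
```

View pics/a1.png

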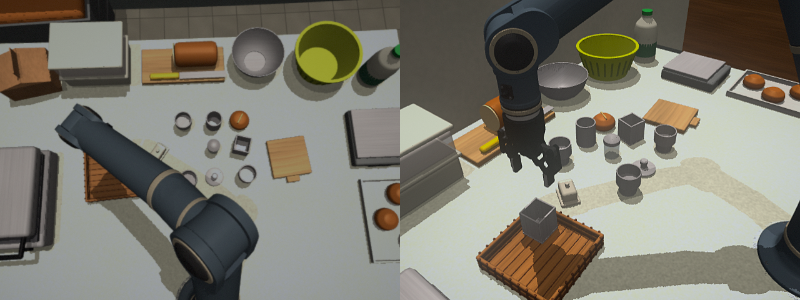

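Square2 stands in the tray at about (0.535, 0.297), rim at 0.078. The board, at (290,157) of the left half, is clear. Next I refine the board's middle from its edges and nest the stepped pots.

Run:
```python
from act import *
C=[]
for n in("top","side"):
    f=robot.grab_frame(n);P=cloud(f);z=P[...,2]
    m=(z>.009)&(z<.027)&(P[...,0]>.38)&(P[...,0]<.68)&(P[...,1]<-.23)&(P[...,1]>-.46)
    m=cv2.morphologyEx(m.astype(np.uint8),cv2.MORPH_OPEN,np.ones((5,5)))
    k,L,S,_=cv2.connectedComponentsWithStats(m);i=1+np.argmax(S[1:,4]);q=P[L==i][:,:2]
    for a in np.radians([3,5,7]):
        R=np.array([[np.cos(a),np.sin(a)],[-np.sin(a),np.cos(a)]]);r=q@R.T
        lo,hi=np.percentile(r,[.7,99.3],0)
        c=np.array([hi[0]-.075,(lo[1]+hi[1])/2])@R
        print(n,np.degrees(a).round(),"width y",round(hi[1]-lo[1],4),"x",round(hi[0]-lo[0],4),"c",c.round(4))
        if abs(np.degrees(a)-5)<.1: C.append(c)
B=np.mean(C,0);print("B",B)
assert np.hypot(*(B-[.516,-.338]))<.012
open("act.py","a").write(f"B=np.array([{B[0]:.4f},{B[1]:.4f}])\n")
g=look((.4515,-.167),.07)
xy=np.mean([(t["x"],t["y"]) for t in g],0)
pick(xy,.046,0,.12)
place(B,.018+.046,0,.12)
show(look(B,.088))
```

```text
top 3.0 width y 0.1475 x 0.1654 c [ 0.5164 -0.3406]
top 5.0 width y 0.1459 x 0.1647 c [ 0.5158 -0.3408]
top 7.0 width y 0.1464 x 0.1647 c [ 0.5156 -0.3408]
side 3.0 width y 0.1508 x 0.1674 c [ 0.5146 -0.336 ]
side 5.0 width y 0.1487 x 0.1669 c [ 0.5141 -0.336 ]
side 7.0 width y 0.1471 x 0.1665 c [ 0.5137 -0.3362]
B [ 0.51494462 -0.338431  ]
top xy 0.4520 -0.1680 z 0.0710 rect 0.065 0.065 a 46.5 d 0.067 px 395,277 n 144
side xy 0.4523 -0.1655 z 0.0701 rect 0.067 0.066 a 80.3 d 0.072 px 423,217 n 286
pick hit False z 0.0476 open mm 64.0 F 44.3 t 11.2
place hit True z 0.0655 want 0.064 open mm 63.6
t 13.9
side xy 0.5134 -0.3367 z 0.0878 rect 0.064 0.069 a 27.3 d 0.073 px 437,163 n 228
xy 0.5134 -0.3367 z 0.0878 rect 0.064 0.069 a 27.3 d 0.073 px 437,163 n 228
```

Run:
```python
from act import *
g=look((.4415,.0527),.07); xy=np.mean([(t["x"],t["y"]) for t in g],0)
if len(g)<2: xy=np.array([.4415,.0527])
pick(xy,.046,0,.2)
place(B,.018+.038+.046,0,.2)
look(B,.126)
g=look((.668,.0655),.07); xy=np.mean([(t["x"],t["y"]) for t in g],0)
if len(g)<2: xy=np.array([.668,.0655])
pick(xy,.046,0,.24)
place(B,.018+.076+.046,0,.24)
robot.goto([.5,-.05,.35],[np.pi,0,np.pi/2])
print("column");look(B,.164)
fs=[robot.grab_frame(n) for n in("top","side")]
im=np.hstack([cv2.resize(f["image"],(400,300)) for f in fs]);cv2.imwrite("pics/a2.png",im[:,:,::-1])
```

```text
top xy 0.4423 0.0507 z 0.0715 rect 0.064 0.063 a 86.7 d 0.066 px 300,286 n 124
side xy 0.4413 0.0542 z 0.0700 rect 0.065 0.067 a 33.7 d 0.069 px 365,283 n 380
pick hit False z 0.0476 open mm 65.2 F 43.3 t 16.7
place hit True z 0.1037 want 0.102 open mm 65.2
t 20.8
side xy 0.5135 -0.3373 z 0.1254 rect 0.065 0.068 a 26.8 d 0.073 px 438,155 n 251
top xy 0.6686 0.0642 z 0.0714 rect 0.062 0.066 a 88.3 d 0.067 px 292,192 n 128
side xy 0.6677 0.0668 z 0.0701 rect 0.065 0.067 a 69.5 d 0.070 px 255,236 n 313
pick hit False z 0.0484 open mm 63.8 F 45.1 t 23.7
place hit True z 0.1423 want 0.14 open mm 64.3
t 28.1
column
top xy 0.5145 -0.3412 z 0.1646 rect 0.065 0.064 a 11.7 d 0.069 px 474,243 n 185
side xy 0.5144 -0.3390 z 0.1629 rect 0.065 0.070 a 24.9 d 0.074 px 439,146 n 278
```

View pics/a2.png

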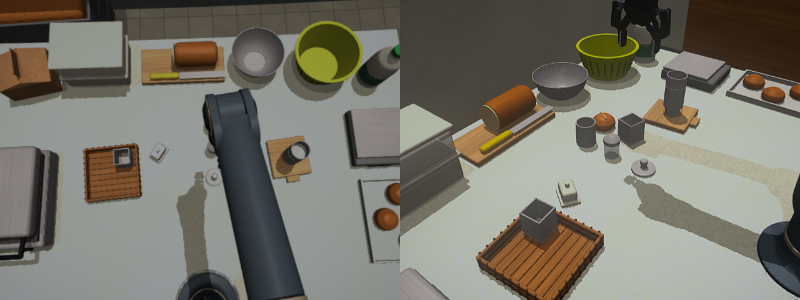

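The pots are nested, rim at about 0.164 with the column at (474,243) in the top frame. Next the two odd pots that are left.

Run:
```python
from act import *
robot.goto([.53,.29,.25],[np.pi,0,np.pi/2])
g=look((.5643,-.1557),.072); xy=np.mean([(t["x"],t["y"]) for t in g],0)
assert g
th=np.radians(np.mean([t["a"] for t in g]))
if len(g)<2: print("one view")
# of the two sides' directions take the one nearest to y (clear of roll and shaker)
th=min((th,th+np.pi/2,th-np.pi/2),key=lambda a:abs(abs(np.sin(a))-1));print(np.degrees(th))
pick(xy,.046,th,.2)
place(slot(.048,.05),.006+.046,TA,.2)
g=look((.666,-.0525),.078); xy=np.mean([(t["x"],t["y"]) for t in g],0)
assert len(g)==2
pick(xy,.048,0,.2)
place(slot(-.048,0),.006+.048,TA,.2)
robot.goto([.53,-.0,.3],[np.pi,0,np.pi/2])
fs=[robot.grab_frame(n) for n in("top","side")]
for f in fs: print();show([t for t in things(f,zmin=.045) if t["d"]<.1 and t["x"]<.75])
for f in fs: print();show([t for t in things(f) if t["d"]<.03])
im=np.hstack([cv2.resize(f["image"],(400,300)) for f in fs]);cv2.imwrite("pics/a3.png",im[:,:,::-1])
```

```text
top xy 0.5647 -0.1569 z 0.0741 rect 0.060 0.061 a 74.2 d 0.082 px 386,231 n 170
side xy 0.5640 -0.1541 z 0.0718 rect 0.062 0.063 a 74.0 d 0.086 px 369,200 n 334
74.09485626220703
pick hit False z 0.0477 open mm 59.1 F 44.2 t 33.8
place hit True z 0.0536 want 0.052 open mm 59.2
t 38.9
top xy 0.6657 -0.0536 z 0.0798 rect 0.059 0.062 a 87.8 d 0.063 px 341,191 n 127
side xy 0.6655 -0.0514 z 0.0773 rect 0.059 0.064 a 38.7 d 0.068 px 306,201 n 268
pick hit False z 0.0502 open mm 60.9 F 44.0 t 41.8
place hit True z 0.0561 want 0.054 open mm 61.0
t 46.6

xy 0.6719 -0.1572 z 0.0512 rect 0.022 0.037 a 31.4 d 0.043 px 384,188 n 73
xy 0.5138 -0.3410 z 0.1645 rect 0.064 0.064 a 84.5 d 0.067 px 474,243 n 188
xy 0.5352 0.2936 z 0.0799 rect 0.061 0.061 a 4.0 d 0.082 px 195,250 n 189
xy 0.5285 0.3921 z 0.0806 rect 0.061 0.062 a 3.0 d 0.084 px 151,255 n 190
xy 0.4368 0.3352 z 0.0859 rect 0.062 0.059 a 86.4 d 0.063 px 175,293 n 160

xy 0.5138 -0.3376 z 0.1630 rect 0.065 0.070 a 23.7 d 0.073 px 439,144 n 273
xy 0.6703 -0.1527 z 0.0499 rect 0.017 0.042 a 40.3 d 0.045 px 325,184 n 56
xy 0.5627 -0.0420 z 0.0736 rect 0.037 0.036 a 35.4 d 0.041 px 338,225 n 211
xy 0.5563 0.1677 z 0.0539 rect 0.010 0.012 a 37.2 d 0.010 px 266,294 n 42
xy 0.5343 0.2970 z 0.0789 rect 0.062 0.062 a 4.2 d 0.083 px 220,343 n 607
xy 0.5274 0.3956 z 0.0797 rect 0.062 0.062 a 4.5 d 0.087 px 172,391 n 721
xy 0.4350 0.3383 z 0.0856 rect 0.061 0.061 a 40.7 d 0.064 px 253,395 n 519

xy 0.4513 -0.0442 z 0.0406 rect 0.020 0.009 a 24.6 d 0.020 px 341,281 n 30

xy 0.4515 -0.0450 z 0.0384 rect 0.021 0.022 a 81.1 d 0.026 px 389,258 n 91
xy 0.5562 0.1678 z 0.0510 rect 0.010 0.013 a 36.7 d 0.010 px 267,302 n 54
```

View pics/a3.png

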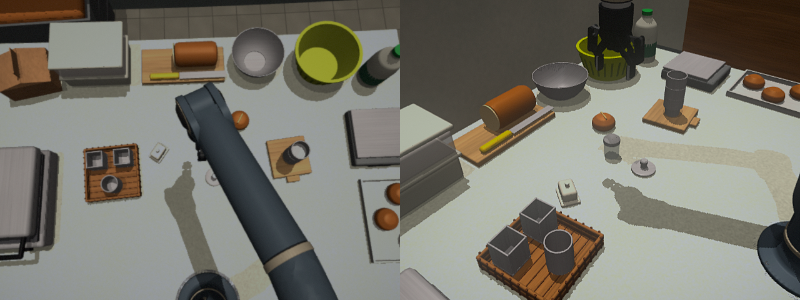

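All three odd pots stand in the tray and the column is level. Next I take a fresh look at the lid and set it on the column.

Run:
```python
from act import *
robot.goto([.53,.27,.3],[np.pi,0,np.pi/2])
c=look(B,.164);col=np.mean([(t["x"],t["y"]) for t in c],0)
g=look((.452,-.0465),.0385,r=.12);xy=np.mean([(t["x"],t["y"]) for t in g],0)
print("col",col,"lid",xy)
assert len(g)==2 and len(c)==2
pick(xy,.023,0,.28)
zt=.182;yw=yaw_for((*col,zt),0)
robot.goto([*col,.28],[np.pi,0,yw]);robot.move_straight([*col,zt+.015],vel=.2)
hit=robot.move_straight([*col,zt-.005],vel=.03,contact_N=5)
s=robot.sense();print(hit,s["tcp_pos"].round(4) if hasattr(s["tcp_pos"],"round") else s["tcp_pos"],s["wrist_force"],85*s["opening"],s["t"])
fs=[robot.grab_frame("side")]
cv2.imwrite("pics/a4.png",cv2.resize(fs[0]["image"][60:260,340:560],(660,600))[:,:,::-1])
```

```text
top xy 0.5146 -0.3410 z 0.1648 rect 0.065 0.065 a 54.8 d 0.067 px 474,243 n 182
side xy 0.5139 -0.3384 z 0.1627 rect 0.065 0.068 a 26.4 d 0.071 px 439,146 n 284
top xy 0.4524 -0.0478 z 0.0397 rect 0.019 0.019 a 87.6 d 0.021 px 342,281 n 62
side xy 0.4517 -0.0439 z 0.0380 rect 0.021 0.022 a 22.2 d 0.026 px 390,258 n 94
col [ 0.51426759 -0.33973348] lid [ 0.45202543 -0.04582865]
pick hit False z 0.0236 open mm 19.8 F 38.9 t 52.1
True [ 0.5144 -0.3399  0.1826] [-1.42166002  0.38037073  4.56449978] 19.427362605835647 55.4917
```

View pics/a4.png

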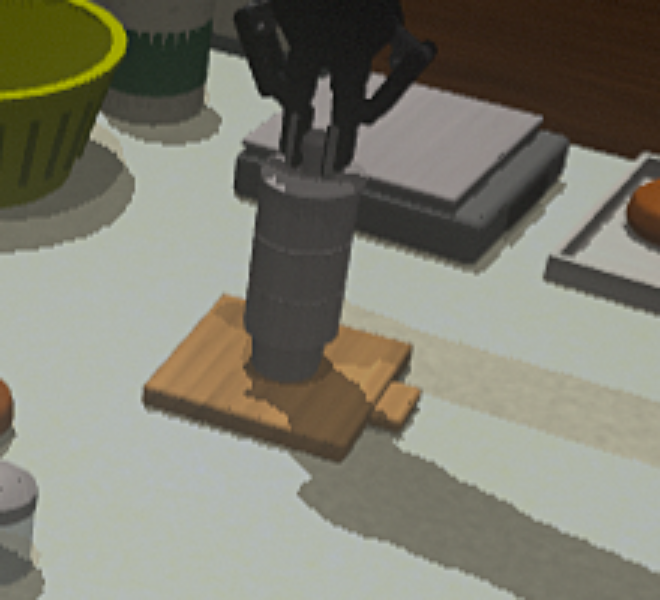

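The contact height, TCP 0.1826 against the 0.1826 expected, means the lid is seated, and the disc lies level on the rim at (308,180) of the crop. I'll release gently, back off and check.

Run:
```python
from act import *
p=list(robot.sense()["tcp_pos"])
robot.grip(.55);robot.move_straight([p[0],p[1],.30],vel=.15)
robot.goto([.5,-.02,.35],[np.pi,0,np.pi/2])
for n in("top","side"):
    f=robot.grab_frame(n);P=cloud(f);d=np.hypot(P[...,0]-B[0],P[...,1]-B[1]);z=P[...,2]
    k=P[(d<.05)&(z>.185)];q=P[(d<.036)&(z>.160)&(z<.176)]
    A=np.c_[q[:,:2]-B,np.ones(len(q))];s=np.linalg.lstsq(A,q[:,2],rcond=None)[0]
    print(n,"knob xy",k.mean(0).round(4),"top",np.percentile(k[:,2],95).round(4),"disc z",s[2].round(4),"tilt deg",np.degrees(np.hypot(*s[:2])).round(2),len(q),"rect",cv2.minAreaRect(q[:,:2].astype(np.float32)))
    show([t for t in things(f,zmin=.03) if t["d"]<.1 and t["x"]<.75])
    cv2.imwrite(f"pics/a5{n}.png",f["image"][:,:,::-1])
f=cv2.imread("pics/a5side.png");cv2.imwrite("pics/a5.png",np.hstack([cv2.resize(f,(480,360)),cv2.resize(f[100:220,380:486],(318,360))]))
print(robot.sense()["t"])
```

```text
top knob xy [ 0.5129 -0.3401  0.1939] top 0.1977 disc z 0.1683 tilt deg 0.34 702 rect ((0.5139328837394714, -0.34059903025627136), (0.06624004244804382, 0.06797560304403305), 42.34618377685547)
xy 0.6775 -0.1777 z 0.0460 rect 0.038 0.013 a 19.0 d 0.038 px 392,187 n 42
xy 0.5133 -0.3408 z 0.1949 rect 0.022 0.021 a 83.6 d 0.023 px 475,243 n 91
xy 0.5284 0.3927 z 0.0781 rect 0.061 0.062 a 3.6 d 0.082 px 169,269 n 219
xy 0.5574 0.1638 z 0.0500 rect 0.023 0.052 a 49.3 d 0.054 px 252,241 n 33
xy 0.5352 0.2937 z 0.0795 rect 0.061 0.060 a 4.2 d 0.082 px 195,250 n 203
xy 0.4367 0.3343 z 0.0859 rect 0.061 0.060 a 60.9 d 0.064 px 176,293 n 158
side knob xy [ 0.5115 -0.3351  0.1918] top 0.1959 disc z 0.1685 tilt deg 3.5 470 rect ((0.512405514717102, -0.3353886008262634), (0.06808542460203171, 0.06416149437427521), 21.330026626586914)
xy 0.5137 -0.3364 z 0.1880 rect 0.019 0.022 a 76.5 d 0.024 px 440,143 n 84
xy 0.6714 -0.1522 z 0.0482 rect 0.046 0.048 a 89.8 d 0.052 px 325,190 n 217
xy 0.5630 -0.0423 z 0.0731 rect 0.040 0.035 a 33.9 d 0.043 px 338,228 n 223
xy 0.5554 0.1691 z 0.0510 rect 0.010 0.011 a 40.1 d 0.014 px 267,301 n 49
xy 0.4354 0.3378 z 0.0853 rect 0.061 0.061 a 21.1 d 0.063 px 253,398 n 533
58.1917
```

View pics/a5.png

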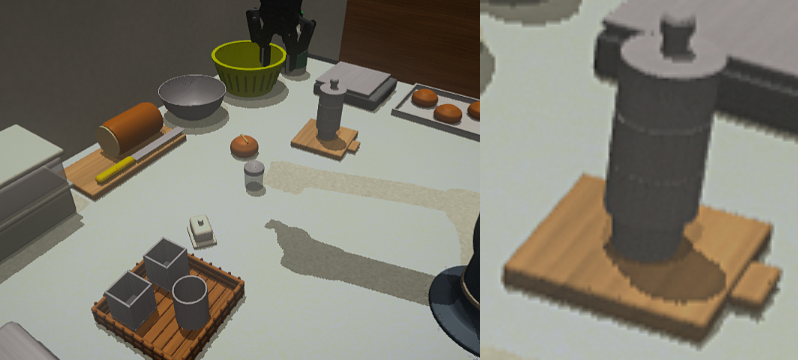

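The lid is seated: the disc top is at 0.168 (0.169 expected) and level in the top view. The three odd pots are upright in the tray, and the shaker, roll and butter dish are where they were.

```bash
python3 -c "
from plant import robot
robot.close_job()"
```

```text
the job is handed in; nothing more can be done
```

The job is handed in after about 58 s on the robot's clock: the three stepped pots are nested in a column in the middle of the board with the lid seated and level on top, the three odd pots stand upright in the tray, and the shaker, roll and butter dish were left alone.

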